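Throw the diverter gate and feed the queue down the other chute

TASK

The bin that the spacer sorter feeds now has had its count. With the fingertips only, press the raised end of its seesaw gate down until the gate tips over to its other side and stays there; then press the black stop button down and keep it down until all three waiting spacers have rolled down the other chute into that chute's bin, and let go. Do not touch the spacers, pick nothing up, and leave the bins and the tools lying about where they are.

Things in the scene. Friction and masses are not known exactly. Their poses are not given: they have to be found in the camera images.
- station: Bench-top gravity sorter for turned sign spacers, fixed: dark base plate 116 x 246 mm, aluminium frame. Origin under its middle at table height; x away from the robot, y to its left, z up (yaw within 0.3 rad). What is to be pressed is on the near (-x) side. From x = -21 mm backward the frame and infeed rise to 170 mm; in front of that nothing stands higher than about the stop button.
- throat (a point): Point in the station's middle, 150 mm above the table, where the infeed channel (sloping down from the left, +y, end) drops the spacers onto the middle of the seesaw gate. The gate sends them into the outlet chute on its low side, left (+y) or right (-y), and so into the bin at that end.
- gate (a joint): Tilt of the seesaw gate, rad; level pivot along the station's x, 90 mm above the table. Stops: -0.38 (left end down: feeds the left, +y, bin) and +0.38 (right end down: feeds the right, -y, bin). A tumbler weight behind the frame makes it fall to either stop and rest there; it starts on either. About 1 N on the raised tab rocks it; once past level it falls over by itself.
- tab_left (a point): Finger tab on the left (+y) end of the gate's rocker bar, near side of the frame: steel tab 34 mm wide (y) by 66 mm (x), 4 mm thick. The point is on its top face, 100 mm left of the pivot and 70 mm in front of the station's middle, and moves with the gate: about 60 mm above the table when down, 134 mm when up, free space below.
- tab_right (a point): The same tab on the right (-y) end of the rocker bar, 100 mm right of the pivot.
- stop (a joint): Travel of the spring-loaded stop that holds back the queue, m: 0 = up (blade 14 mm above the infeed's floor, blocks it), 0.016 = pressed fully down. The queue runs when it is pressed beyond about 0.014. 1 N starts it, 4 N holds it down; it springs back up when let go. The queue takes about 1 s to run out.
- stop_cap (a point): Centre of the top of the stop's round black button, 24 mm across, 153 mm above the table when up; it is pressed straight down and moves with the stop. 52 mm in front of the station's middle and 20 mm left of it.
- spacer_0: First waiting spacer, nearest the stop: plain aluminium roller 24 mm across, 30 mm long, 30 g, lying across the infeed channel. Origin at its centre, x along its axis at the start. It turns as it rolls.
- spacer_1: Second waiting spacer, alike.
- spacer_2: Third waiting spacer, alike.
- bin_left: Loose grey open bin, 90 x 110 mm (x, y), 40 mm high, walls 3 mm, at the left (+y) chute's end. Origin in the middle of its underside.
- bin_right: The same bin at the right (-y) chute's end.
- tape_measure: Tape measure 43 x 73 x 62 mm right of the sorter, to be left alone. Origin in the middle of its underside.
- pliers: Combination pliers with red handles, 64 x 189 x 15 mm, lying right of the robot; to be left alone.
- centre_punch: Dark steel centre punch 12 x 113 mm, lying left of the robot; to be left alone.
- try_square: Engineer's square 80 x 107 x 18 mm, lying right of the sorter; to be left alone.
There are look-alikes about, which are no part of the job. What is shaped like the bin_right but turquoise or yellow is not meant.

How it is judged:
By the outcome, as a careful person would: the job done as asked, in the order asked, and still so for the second after the job is handed in, with the robot touching nothing.
It also fails if it takes over 38 s, if anything falls off the work surface, if the arm or the gripper's body presses on something with over 40 N, if the wrist force passes 120 N, or if a joint passes its speed limit or range.

ROBOT

A 6-joint arm with a two-finger parallel gripper is mounted at the origin on the work surface; the furniture and walls round the work are solid. World frame = base frame: x ahead of the robot, y to its left, z up, the work surface at z = 0. Lengths are in mm, angles in degrees, forces in N, time in s.
With the tool pointing down it reaches from about 350 to 850 mm from the base axis. Payload 8.1 kg.
Tool frame: the origin (TCP) lies between the finger pads; the fingertips stand 14 mm ahead of it and the grasp point (between the pads) lies 5 mm behind it; z points along the fingers, x is the direction in which the jaws open and shut, and the axes are right-handed (so a half turn about z gives the same grasp; the last joint's range is limited). The gripper opens to 85 mm and grips with 20 to 120 N. Pads are 22 mm wide; open, the fingers measure 114 mm over their backs; the gripper's body (76 mm by 85 mm) begins 54 mm behind the grasp point. The pads swing forward as they close: fully open they stand 13 mm farther back than shut.
Start: joints at [-69.179, 7.471, 85.268, -0, 87.261, -4.893], TCP at [260.35, -540.576, 212.792] pointing down, gripper open.
Joint ranges: [-169.43, 169.43], [-51.17, 129.36], [1.28, 143.12], [-76.62, 256.62], [0, 156.53], [-152.29, 152.29]. Speed limits (degrees/s): [136.94, 136.94, 159.86, 180, 180, 180].

INTERFACE

Orientations are given as [roll, pitch, yaw] about the fixed x, y, z axes, in that order (R = Rz(yaw) Ry(pitch) Rx(roll)).
In Python, from bench import r, vision, job gives the robot as it stands.
- The arm moves only by the tool send_rows, never from a script. Its arguments are lists of equal length, an entry for each row: "dp": the shift along the world's x, y, z in mm, a list of three; "rot": the turn, a rotation vector about the world's x, y, z in rad, a list of three. In form: {"dp": [[tx, ty, tz], ...], "rot": [[wx, wy, wz], ...]}. A call has 1 to 5 rows; each row is the pose to reach, as a shift and turn from the pose commanded when the call began; what a row does not reach only later rows make up. A row lasts 1/8 s, in which the tool goes at most 62.5 mm and 10.7 degrees, less where a joint would pass 70% of its speed; a pose out of reach is approached as far as the arm can. A call with a gripper value outside its range is refused whole. "jaw" is the finger opening in mm, from 0 to 85.4, set as the call begins (left out, the last holds). The fingers move at their own pace and stop on an object; "force" is the grip in N (left out, the last holds). Time passes only in rows, so rows that repeat a pose let the fingers close. It gives the time, the measured TCP pose, the force and the opening at its end, in the units of the state.
- r.sense(): the state, without advancing time (a new reading comes with each control period).
- vision.snapshot(name): name is "scene" or "top" or "wrist"; returns a dict with "pixels" (420x560x3 uint8, red, green, blue), "depth" (420x560 float32, mm along the optical axis (not along the pixel's ray), 0 where there is no reading), "intrinsics" (3x3 intrinsics, pixels), "world_from_camera" (4x4, takes a point from camera to world coordinates); the wrist camera has in their place "T_tool_cam" (4x4, takes a point from camera to tool coordinates, whose origin is the TCP and whose axes are the tool frame's). Camera axes: x right, y down, z forward; pixel columns grow to the right and rows downward; lengths in mm; the calibration is good to about 2 mm. A picture is of the moment at which its call begins: read the wrist's pose just before it.
- job.hand_in(): hands the job in, once; it reports no verdict.
The state is a dict: "time": time; "joint_pos": joint angles; "qd": joint speeds; "joint_efforts": joint torques, N m; "tool_pos": TCP position; "tcp_rot": TCP orientation; "ft_force": force on the tool from outside, world axes, zero at the start; "wrist_torque": the same for the moment, N m; "finger_gap": finger opening in mm.
Only numpy, scipy, OpenCV 4.12 (cv2) and the standard library are available. Lean on these libraries where they do the work, as an engineer would, in place of code of your own. Each camera call takes 0.05 s, during which the arm holds its last target.

## Working session

There is one attempt and no reset: what is moved stays moved. The work goes in short steps, Python scripts to look and compute and a tool call to move; the robot and the scene stay as the last step left them, time stands still between calls to the robot, and variables do not carry over. Pictures are saved under pics/ and viewed, and the job is handed in when it is done.

Besides the shell and the picture viewer there is one more tool, called after ">>>" by a JSON object that holds its "fn" and its "kwargs". send_rows: Moves the arm, as the interface text tells. Its arguments: {"type":"object","properties":{"dp":{"type":"array"},"rot":{"type":"array"},"jaw":{"type":"number"},"force":{"type":"number"}},"required":["dp","rot"]}

```bash
mkdir -p pics; ls; python3 - <<'E'
from bench import r,vision,job
import cv2,numpy as np
s=r.sense();print(s)
for n in("scene","top"):
    d=vision.snapshot(n);np.savez(f"pics/{n}0.npz",**d)
    cv2.imwrite(f"pics/{n}0.png",cv2.cvtColor(d["pixels"],cv2.COLOR_RGB2BGR));print(d["intrinsics"],d["world_from_camera"])
E
```

```text
pics
{'time': 0.0, 'joint_pos': array([-6.91796165e+01,  7.51589618e+00,  8.53299602e+01,  1.25691935e-03,
        8.72618573e+01, -4.89209428e+00]), 'qd': array([ 0.03181147, -0.05298546, -0.0187211 ,  0.0498409 , -0.02462074,
       -0.00071515]), 'joint_efforts': array([-6.17263186e-05, -5.69409978e+01, -5.00550234e+01, -8.87477739e-06,
        1.52568519e-02, -2.17372428e-05]), 'tool_pos': array([ 260.13906975, -540.01706772,  211.72972897]), 'tcp_rot': array([-1.79989563e+02,  1.07214268e-01, -6.42875737e+01]), 'ft_force': array([ 0.2978119 ,  0.27788293, -0.76875048]), 'wrist_torque': array([-0.00759384,  0.02490424,  0.04490364]), 'finger_gap': 85.61692483837449}
[[439.93700067   0.         279.71958176]
 [  0.         439.93700067 213.65299483]
 [  0.           0.           1.        ]] [[-7.71949859e-01 -3.52688159e-01  5.28870946e-01 -1.17951859e+02]
 [-6.35552908e-01  4.11344915e-01 -6.53351255e-01  6.41533660e+02]
 [ 1.28808773e-02 -8.40479877e-01 -5.41689634e-01  7.34560573e+02]
 [ 0.00000000e+00  0.00000000e+00  0.00000000e+00  1.00000000e+00]]
[[543.54741225   0.         281.58876067]
 [  0.         543.54741225 219.26011316]
 [  0.           0.           1.        ]] [[ 2.56116320e-02 -9.96390287e-01  8.09347860e-02  3.41839083e+02]
 [-9.99670794e-01 -2.54034138e-02  3.60148956e-03 -6.91960240e+01]
 [-1.53246936e-03 -8.10003818e-02 -9.96712892e-01  1.63581996e+03]
 [ 0.00000000e+00  0.00000000e+00  0.00000000e+00  1.00000000e+00]]
```

View pics/scene0.png

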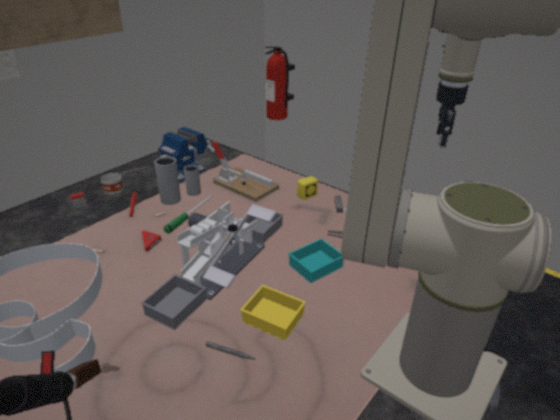

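View pics/top0.png

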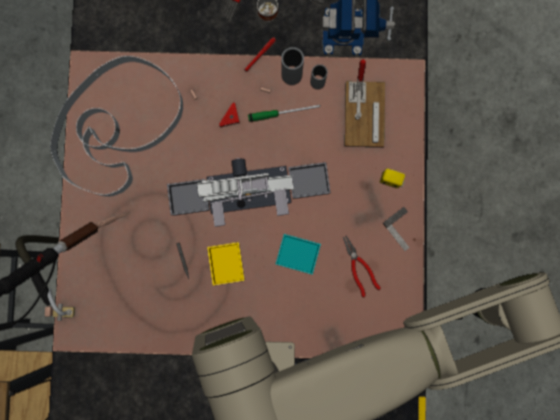

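```bash
python3 - <<'E'
import cv2
a=cv2.imread("pics/top0.png")[150:240,155:345];cv2.imwrite("pics/topc.png",cv2.resize(a,None,fx=4,fy=4,interpolation=2))
a=cv2.imread("pics/scene0.png")[185:335,135:300];cv2.imwrite("pics/scc.png",cv2.resize(a,None,fx=4,fy=4,interpolation=2))
E
```

```text
(no output)
```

View pics/topc.png

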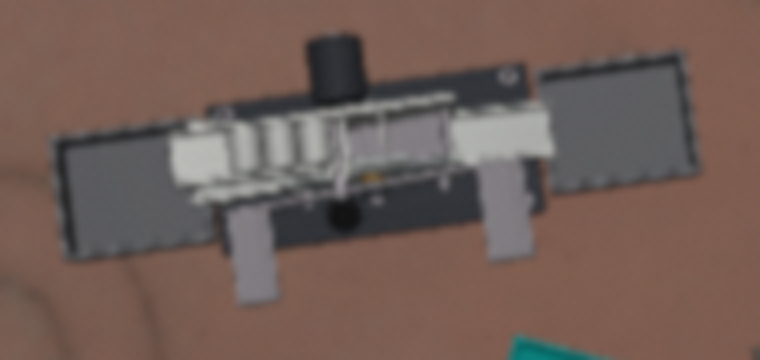

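View pics/scc.png

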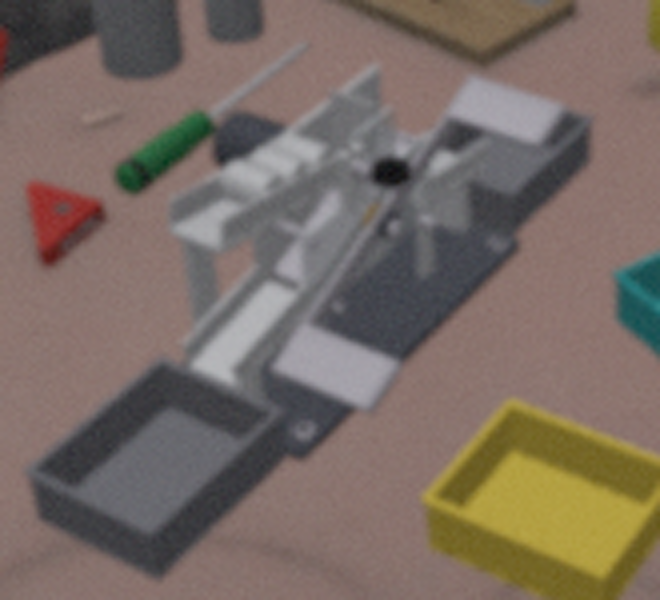

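The scene shot shows the left tab low, about (217,277), and the right tab raised, about (262,213), so the right tab gets pressed. The grey bins sit at the chutes; the yellow (226,264) and turquoise (298,254) bins in the top view are look-alikes. The button is at top pixel (241,204). Next I measure.

```bash
cat > h.py <<'E'
import numpy as np
def ray(d,u,v,z):
    K=d["intrinsics"];T=d["world_from_camera"]
    q=T[:3,:3]@np.linalg.solve(K,[u,v,1.]);o=T[:3,3];return o+q*(z-o[2])/q[2]
def dep(d,u,v,w=1):
    K=d["intrinsics"];T=d["world_from_camera"];u,v=int(round(u)),int(round(v))
    z=np.median(d["depth"][v-w:v+w+1,u-w:u+w+1]);return T[:3,:3]@(np.linalg.solve(K,[u,v,1.])*z)+T[:3,3]
E
python3 - <<'E'
from h import *
import cv2
t=dict(np.load("pics/top0.npz"));s=dict(np.load("pics/scene0.npz"))
f=lambda x,y:(x/4+155-.4,y/4+150-.4)
g=lambda x,y:(x/4+135-.4,y/4+185-.4)
for n,p in dict(tabL=(257,255),tabR=(507,210),btn=(344,215),Lend=(258,303),Rend=(512,260)).items():
    print("top",n,f(*p),dep(t,*f(*p)).round(1))
for n,p in dict(tabL=(335,367),tabR=(507,108),btn=(391,172)).items():
    print("scene",n,dep(s,*g(*p)).round(1))
# dark button centroid
im=t["pixels"].astype(int).sum(2);m=np.zeros(im.shape,bool);m[196:211,232:250]=True
ys,xs=np.where(m&(im<110));print(im[196:212,232:250].min(),len(xs),xs.mean(),ys.mean())
print("btn ray",ray(t,xs.mean(),ys.mean(),153))
print("tab rays L60",ray(t,*f(257,255),60)," R134",ray(t,*f(507,210),134),"Rend",ray(t,*f(512,260),134),ray(t,*f(258,303),60))
# spacer centres & bins
for p in((57,140),(70,260),(540,72),(685,55),(700,172),(553,190)):print("bin",ray(t,*f(*p),40).round(1))
E
```

```text
top tabL (218.85, 213.35) [483.4 119.1  60.5]
top tabR (281.35, 202.1) [511.6 -60.9 136.1]
top btn (240.6, 203.35) [504.2  48.7 152.3]
top Lend (219.1, 225.35) [448.5 118.1  58.8]
top Rend (282.6, 214.6) [487.3 -67.2   3.8]
scene tabL [480.6 125.8  59.1]
scene tabR [509.3 -58.  134. ]
scene btn [495.9  58.4 151.9]
54 53 240.64150943396226 203.58490566037736
btn ray [502.52015712  49.58128753 153.        ]
tab rays L60 [482.40237854 119.56321243  60.        ]  R134 [511.60614996 -61.88053733 134.        ] Rend [476.82659837 -66.24152025 134.        ] [447.41596431 117.61221941  60.        ]
bin [565.9 273.   40. ]
bin [477.  259.7  40. ]
bin [625.8 -83.3  40. ]
bin [ 641.3 -190.6   40. ]
bin [ 554.1 -203.3   40. ]
bin [538. -95.  40.]
```

>>> {"fn": "send_rows", "kwargs": {"dp": [[23,47,28],[47,95,28],[70,142,28],[93,190,28],[117,237,28]], "rot": [[0,0,0.13],[0,0,0.26],[0,0,0.39],[0,0,0.52],[0,0,0.65]], "jaw": 0}}

```text
time: 0.72
tool_pos: [377.6, -301.8, 240.4]
tcp_rot: [-180.0, 0.0, -26.8]
ft_force: [1.0, -1.1, -0.7]
finger_gap: -0.4
```

>>> {"fn": "send_rows", "kwargs": {"dp": [[23,47,0],[47,95,0],[70,142,0],[93,190,0],[116,238,0]], "rot": [[0,0,0.12],[0,0,0.25],[0,0,0.38],[0,0,0.5],[0,0,0.62]]}}

```text
time: 1.35
tool_pos: [493.6, -63.9, 240.5]
tcp_rot: [-180.0, 0.0, 8.7]
ft_force: [0.6, -0.6, 0.1]
finger_gap: 0.2
```

```bash
python3 - <<'E'
from bench import r,vision
import cv2,numpy as np
s=r.sense();print({k:np.round(s[k],1) for k in("time","tool_pos","tcp_rot","ft_force","finger_gap","joint_pos")})
for n in("wrist","scene"):
    d=vision.snapshot(n);cv2.imwrite(f"pics/{n}1.png",cv2.cvtColor(d["pixels"],cv2.COLOR_RGB2BGR))
E
```

```text
{'time': np.float64(1.4), 'tool_pos': array([493.6, -63.9, 240.5]), 'tcp_rot': array([-180. ,    0. ,    8.7]), 'ft_force': array([ 0.6, -0.6,  0.1]), 'finger_gap': np.float64(0.2), 'joint_pos': array([-13.3,  -9.1,  98.8,  -0. ,  90.3, -22. ])}
```

View pics/wrist1.png

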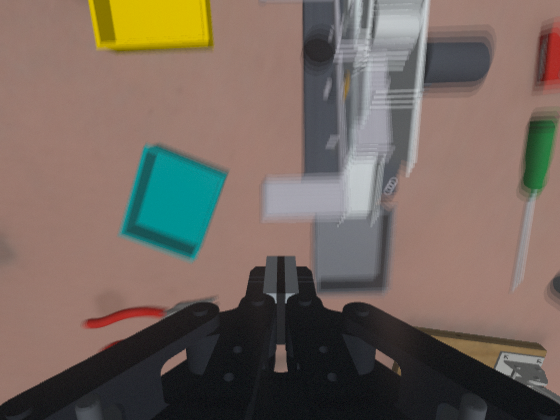

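View pics/scene1.png

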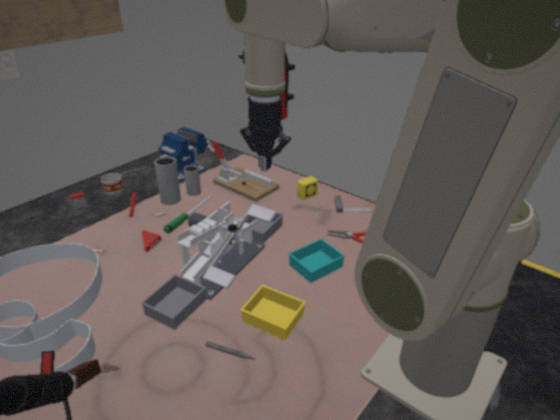

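```bash
python3 - <<'E'
from bench import r,vision
import cv2,numpy as np
from scipy.spatial.transform import Rotation as Ro
s=r.sense();d=vision.snapshot("wrist")
T=np.eye(4);T[:3,:3]=Ro.from_euler("xyz",s["tcp_rot"],degrees=True).as_matrix();T[:3,3]=s["tool_pos"]
d["world_from_camera"]=T@d["T_tool_cam"];np.savez("pics/w2.npz",**d)
cv2.imwrite("pics/w2.png",cv2.cvtColor(d["pixels"],cv2.COLOR_RGB2BGR)[:320])
E
```

```text
(no output)
```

View pics/w2.png

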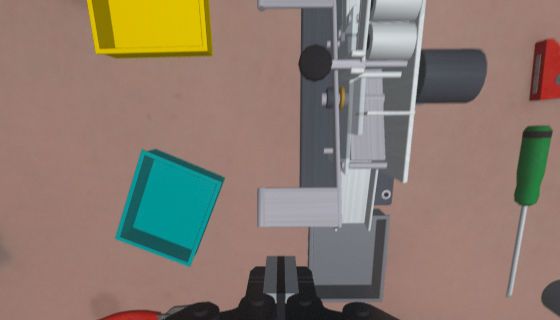

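The wrist view is sharp: the raised tab spans about (258–340, 188–227) and the black button is centred at about (315,63), radius 16.

```bash
python3 - <<'E'
from h import *
d=dict(np.load("pics/w2.npz"))
for n,(u,v) in dict(btn=(315,63),tab=(299,207),tabNear=(262,207),tabFar=(336,205),top=(299,192),bot=(299,223)).items(): print(n,dep(d,u,v).round(1))
im=d["pixels"].astype(int).sum(2);m=np.zeros(im.shape,bool);m[44:82,296:334]=True
ys,xs=np.where(m&(im<150));print(len(xs),xs.mean(),ys.mean(),ray(d,xs.mean(),ys.mean(),153))
E
```

```text
btn [502.   51.  152.2]
tab [510.6 -58.7 134.5]
tabNear [479.5 -63.3 135.7]
tabFar [541.4 -52.1 134.2]
top [508.8 -46.9 129.7]
bot [512.5 -71.1 139.8]
840 313.9428571428571 62.57738095238095 [501.13753598  51.0065564  153.        ]
```

>>> {"fn": "send_rows", "kwargs": {"dp": [[0,0,0],[0,0,0],[0,0,0],[0,0,0],[0,0,0]], "rot": [[0,0,0.17],[0,0,0.34],[0,0,0.51],[0,0,0.68],[0,0,0.85]]}}

```text
time: 2.12
tool_pos: [492.7, -66.8, 240.4]
tcp_rot: [-180.0, 0.0, 57.4]
ft_force: [1.0, -0.4, 1.2]
finger_gap: -0.0
```

>>> {"fn": "send_rows", "kwargs": {"dp": [[0,0,-15],[0,0,-30],[0,0,-45],[0,0,-60],[0,0,-70]], "rot": [[0,0,0.17],[0,0,0.34],[0,0,0.51],[0,0,0.72],[0,0,0.72]]}}

```text
time: 2.75
tool_pos: [492.5, -66.5, 169.7]
tcp_rot: [-179.9, -0.0, 98.3]
ft_force: [-0.9, 0.0, 0.3]
finger_gap: -0.5
```

>>> {"fn": "send_rows", "kwargs": {"dp": [[0,0,-4],[0,0,-8],[0,0,-12],[0,0,-16],[0,0,-20]], "rot": [[0,0,0],[0,0,0],[0,0,0],[0,0,0],[0,0,0]]}}

```text
time: 3.38
tool_pos: [493.4, -65.5, 150.7]
tcp_rot: [180.0, 0.0, 98.4]
ft_force: [0.4, -0.0, 0.1]
finger_gap: -0.2
```

>>> {"fn": "send_rows", "kwargs": {"dp": [[0,1,-5],[0,2,-10],[0,2,-15],[0,2,-20],[0,2,-25]], "rot": [[0,0,0],[0,0,0],[0,0,0],[0,0,0],[0,0,0]]}}

```text
time: 4.0
tool_pos: [493.3, -63.6, 125.4]
tcp_rot: [-180.0, 0.0, 98.4]
ft_force: [0.1, -0.4, 0.4]
finger_gap: 0.2
```

```bash
cat > look.py <<'E'
import sys
from bench import r,vision
import cv2,numpy as np
k=sys.argv[1]
s=r.sense();print({q:np.round(s[q],1) for q in("time","tool_pos","ft_force")})
d=vision.snapshot("scene");np.savez(f"pics/s{k}.npz",**d);a=cv2.cvtColor(d["pixels"],cv2.COLOR_RGB2BGR)[160:335,135:330]
cv2.imwrite(f"pics/s{k}.png",cv2.resize(a,None,fx=3,fy=3,interpolation=2))
E
python3 look.py 3
```

```text
{'time': np.float64(4.0), 'tool_pos': array([493.3, -63.6, 125.4]), 'ft_force': array([ 0.1, -0.4,  0.4])}
```

View pics/s3.png

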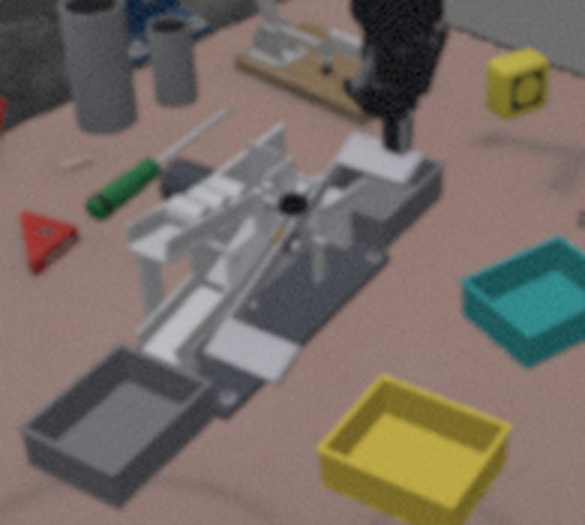

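```bash
python3 - <<'E'
from h import *
d=dict(np.load("pics/s3.npz"))
T=np.linalg.inv(d["world_from_camera"])
def pr(p):
    q=d["intrinsics"]@(T[:3,:3]@np.array(p)+T[:3,3]);q/=q[2];return ((q[:2]-[135,160]+.4)*3).round()
for p in((493.3,-63.6,111),(493.3,-63.6,98),(493.3,-63.6,124),(502,51,153)):print(p,pr(p))
for u,v in((360,145),(340,160),(350,150),(380,160),(390,170),(400,172),(420,160),(397,140),(397,148),(260,345)):print(u,v,dep(d,u/3+135-.4,v/3+160-.4,0).round(1))
E
```

```text
(493.3, -63.6, 111) [398. 184.]
(493.3, -63.6, 98) [398. 197.]
(493.3, -63.6, 124) [398. 171.]
(502, 51, 153) [293. 197.]
360 145 [533.6 -62.2 134. ]
340 160 [536.1 -38.4 129.3]
350 150 [536.  -49.5 133. ]
380 160 [508.8 -57.3 131.5]
390 170 [494.  -55.8 129.5]
400 172 [482.8 -54.3 132. ]
420 160 [479.4 -77.5 134. ]
397 140 [485.5 -53.8 163.4]
397 148 [486.4 -54.8 153.9]
260 345 [473.9 122.4  63.6]
```

```bash
python3 - <<'E'
from bench import r,vision
import cv2,numpy as np
print(r.sense())
d=vision.snapshot("scene");np.savez("pics/s4.npz",**d);a=cv2.cvtColor(d["pixels"],cv2.COLOR_RGB2BGR)[140:260,200:330]
cv2.imwrite("pics/s4.png",cv2.resize(a,None,fx=5,fy=5,interpolation=2))
d=vision.snapshot("wrist");cv2.imwrite("pics/w4.png",cv2.cvtColor(d["pixels"],cv2.COLOR_RGB2BGR))
E
```

```text
{'time': 4.05, 'joint_pos': array([-1.32525100e+01, -5.11962575e+00,  1.07384627e+02, -1.79738233e-03,
        7.77977952e+01, -1.11687183e+02]), 'qd': array([-0.09290216, -0.0576989 , -0.05590848, -0.04961471,  0.95752519,
        0.00401055]), 'joint_efforts': array([ 3.79947864e-02, -4.53707027e+01, -5.04923165e+01,  6.50579139e-03,
        2.30299809e-02,  1.16557649e-04]), 'tool_pos': array([492.89637405, -63.49575391, 124.67300174]), 'tcp_rot': array([-1.79940999e+02, -2.15737248e-02,  9.84350423e+01]), 'ft_force': array([-1.04978821,  0.36158492, -0.1294996 ]), 'wrist_torque': array([-0.06298771,  0.01168081, -0.0467893 ]), 'finger_gap': 0.016506224833964852}
```

View pics/s4.png

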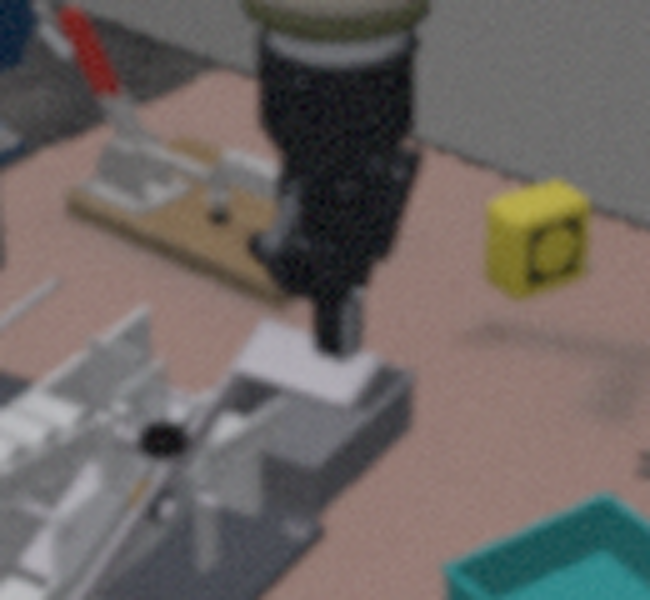

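View pics/w4.png

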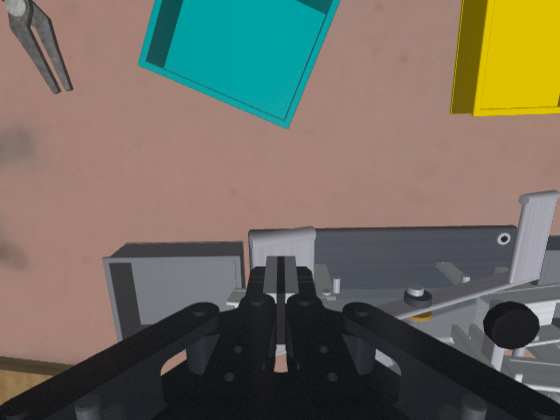

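```bash
python3 - <<'E'
from h import *
from bench import r,vision
from scipy.spatial.transform import Rotation as Ro
d=dict(np.load("pics/s4.npz"));d0=dict(np.load("pics/scene0.npz"))
for y in(320,335,345,352,360,375,385):print(y,dep(d,335/5+200-.4,y/5+140-.4,0).round(1))
for nm,q in(("0",d0),("4",d)):
  for p in((217,278),(222,280),(212,273),(252,208),(258,211),(262,213),(268,218),(232,228)):print(nm,p,dep(q,*p).round(1))
s=r.sense();d=vision.snapshot("wrist")
T=np.eye(4);T[:3,:3]=Ro.from_euler("xyz",s["tcp_rot"],degrees=True).as_matrix();T[:3,3]=s["tool_pos"]
d["world_from_camera"]=T@d["T_tool_cam"]
for p in((255,250),(280,246),(310,250),(535,240),(530,270),(512,325),(450,295),(281,265),(281,300)):print("w",p,dep(d,*p).round(1))
d=vision.snapshot("top")
for p in((281,202),(282,206),(281,198),(219,213),(219,218),(241,204)):print("t",p,dep(d,*p,0).round(1))
E
```

```text
320 [487.6 -56.2 167.2]
335 [483.6 -51.6 162.3]
345 [483.8 -51.8 156.4]
352 [484.3 -52.3 153. ]
360 [488.1 -56.6 143.5]
375 [490.6 -59.5 132.1]
385 [485.2 -53.3 131.5]
0 (217, 278) [479.  130.7  57.1]
0 (222, 280) [464.6 128.7  57.9]
0 (212, 273) [499.1 127.4  59. ]
0 (252, 208) [537.7 -55.3 135.6]
0 (258, 211) [517.4 -55.6 134.7]
0 (262, 213) [505.5 -57.5 132.8]
0 (268, 218) [481.3 -52.6 130.5]
0 (232, 228) [495.9  58.4 151.9]
4 (217, 278) [478.8 130.9  57.4]
4 (222, 280) [464.8 128.5  57.7]
4 (212, 273) [498.2 128.1  59.9]
4 (252, 208) [537.3 -54.9 136. ]
4 (258, 211) [518.1 -56.3 134.1]
4 (262, 213) [505.2 -57.1 133.1]
4 (268, 218) [481.2 -52.4 130.6]
4 (232, 228) [496.3  58.1 151.6]
w (255, 250) [485.  -76.9 140.2]
w (280, 246) [483.1 -65.  135.4]
w (310, 250) [485.4 -48.9 129.5]
w (535, 240) [481.  126.7  59.6]
w (530, 270) [505.4 132.8  58.6]
w (512, 325) [500.1  49.6 152.4]
w (450, 295) [523.2  61.8  83.2]
w (281, 265) [482.5 -64.6 158.2]
w (281, 300) [485.7 -64.1 181. ]
t (281, 202) [465.5 -63.2 543.2]
t (282, 206) [458.  -65.4 537.8]
t (281, 198) [473.  -63.  548.9]
t (219, 213) [483.3 119.   61.6]
t (219, 218) [468.5 118.1  64.4]
t (241, 204) [501.4  48.6 153. ]
```

>>> {"fn": "send_rows", "kwargs": {"dp": [[0,0,-3],[0,0,-6],[0,0,-9],[0,0,-12]], "rot": [[0,0,0],[0,0,0],[0,0,0],[0,0,0]]}}

```text
time: 4.75
tool_pos: [493.4, -63.6, 113.6]
tcp_rot: [180.0, 0.0, 98.4]
ft_force: [0.7, -0.5, 0.3]
finger_gap: -0.4
```

```bash
python3 look.py 5; python3 - <<'E'
from h import *
d=dict(np.load("pics/s5.npz"))
for p in((217,278),(258,211),(262,213)):print(dep(d,*p).round(1))
w=dict(np.load("pics/w2.npz"));import numpy as np
from bench import vision
T=np.linalg.inv(vision.snapshot("wrist")["T_tool_cam"])
for z in(-20,0,14):
  for y in(-11,11):
    q=w["intrinsics"]@(T[:3,:3]@[0,y,z]+T[:3,3]);print(z,y,q[:2]/q[2])
E
```

```text
{'time': np.float64(4.8), 'tool_pos': array([493.4, -63.6, 113.6]), 'ft_force': array([ 0.7, -0.5,  0.3])}
[473.9 135.1  63. ]
[523.1 -61.9 129.4]
[505.  -56.9 133.3]
-20 -11 [279.84730106 252.37981983]
-20 11 [279.8894919  294.12174926]
0 -11 [279.91954582 237.31617995]
0 11 [279.95464616 275.08044826]
14 -11 [279.9611969  228.63157895]
14 11 [279.9924719  264.02589578]
```

View pics/s5.png

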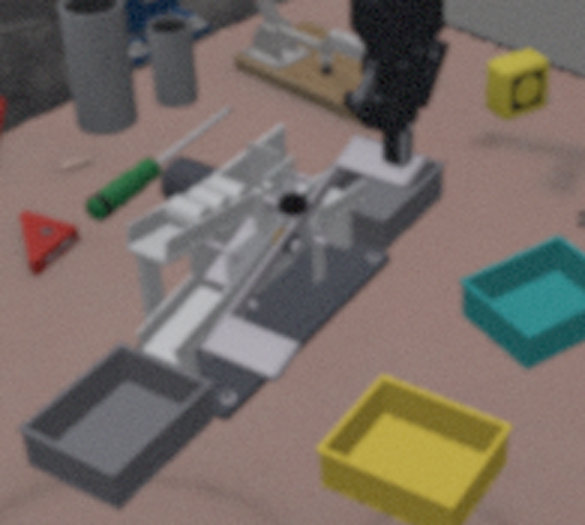

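>>> {"fn": "send_rows", "kwargs": {"dp": [[0,0,-5],[0,0,-10],[0,0,-15],[0,0,-20]], "rot": [[0,0,0],[0,0,0],[0,0,0],[0,0,0]]}}

```text
time: 5.35
tool_pos: [493.2, -63.6, 93.3]
tcp_rot: [-180.0, -0.0, 98.4]
ft_force: [0.3, -0.1, 0.7]
finger_gap: -0.3
```

```bash
python3 look.py 6; python3 - <<'E'
from h import *
d=dict(np.load("pics/s6.npz"))
for p in((217,276),(217,270),(258,215),(262,217)):print(dep(d,*p).round(1))
E
```

```text
{'time': np.float64(5.4), 'tool_pos': array([493.2, -63.6,  93.3]), 'ft_force': array([ 0.3, -0.1,  0.7])}
[464.5 142.6  79.2]
[475.9 131.4  83.3]
[529.5 -68.6 111.2]
[498.6 -49.5 127.6]
```

View pics/s6.png

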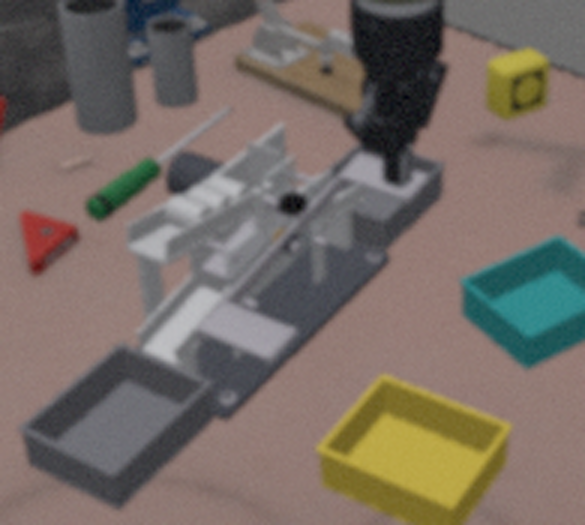

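>>> {"fn": "send_rows", "kwargs": {"dp": [[0,0,-5],[0,0,-10],[0,0,-15],[0,0,-20],[0,0,-23]], "rot": [[0,0,0],[0,0,0],[0,0,0],[0,0,0],[0,0,0]]}}

```text
time: 6.02
tool_pos: [493.1, -63.5, 70.3]
tcp_rot: [-180.0, -0.0, 98.4]
ft_force: [-0.3, 0.8, 0.2]
finger_gap: 0.0
```

>>> {"fn": "send_rows", "kwargs": {"dp": [[0,0,-2],[0,0,-2]], "rot": [[0,0,0],[0,0,0]]}}

```text
time: 6.28
tool_pos: [493.3, -63.5, 68.7]
tcp_rot: [-180.0, -0.0, 98.4]
ft_force: [0.7, -0.4, -0.2]
finger_gap: 0.2
```

```bash
python3 look.py 7
```

```text
{'time': np.float64(6.3), 'tool_pos': array([493.3, -63.5,  68.7]), 'ft_force': array([ 0.7, -0.4, -0.2])}
```

View pics/s7.png

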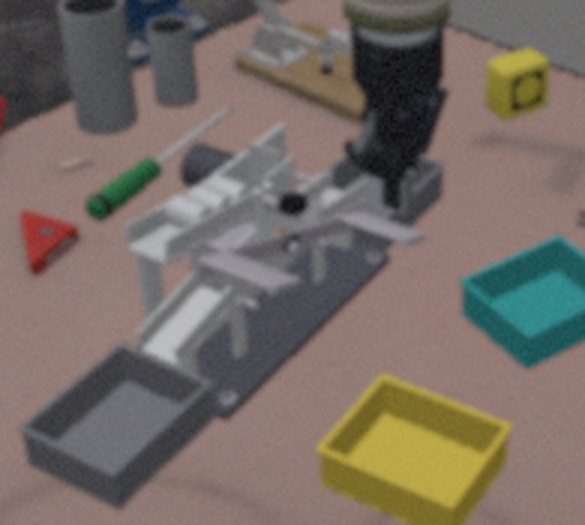

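The gate tipped: in the crop the left tab is up at about (250,265) and the right is down at about (385,228). I'll lift off, move over the button and check the gate.

>>> {"fn": "send_rows", "kwargs": {"dp": [[0,0,25],[0,0,70],[0,0,120],[2,30,125],[4,60,125]], "rot": [[0,0,0],[0,0,0],[0,0,0],[0,0,0],[0,0,0]]}}

```text
time: 6.95
tool_pos: [498.4, -3.2, 195.7]
tcp_rot: [179.8, 0.0, 98.4]
ft_force: [0.3, -0.5, 0.6]
finger_gap: -0.1
```

>>> {"fn": "send_rows", "kwargs": {"dp": [[2,27,0],[4,54,0],[4,54,0]], "rot": [[0,0,0],[0,0,0],[0,0,0]]}}

```text
time: 7.32
tool_pos: [501.4, 51.8, 194.0]
tcp_rot: [180.0, -0.0, 98.6]
ft_force: [0.1, 0.2, 0.1]
finger_gap: 0.0
```

```bash
python3 look.py 8; python3 - <<'E'
from bench import r,vision
from h import *
import cv2
from scipy.spatial.transform import Rotation as Ro
s=r.sense();d=vision.snapshot("wrist")
T=np.eye(4);T[:3,:3]=Ro.from_euler("xyz",s["tcp_rot"],degrees=True).as_matrix();T[:3,3]=s["tool_pos"]
d["world_from_camera"]=T@d["T_tool_cam"];np.savez("pics/w8.npz",**d)
cv2.imwrite("pics/w8.png",cv2.cvtColor(d["pixels"],cv2.COLOR_RGB2BGR))
E
```

```text
{'time': np.float64(7.3), 'tool_pos': array([501.4,  51.8, 194. ]), 'ft_force': array([0.1, 0.2, 0.1])}
```

View pics/s8.png

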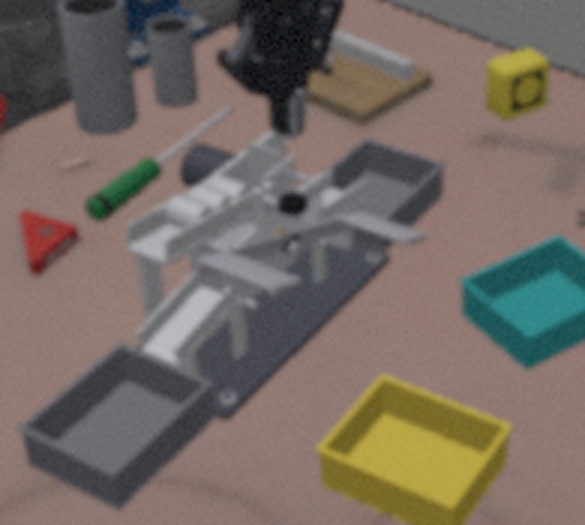

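View pics/w8.png

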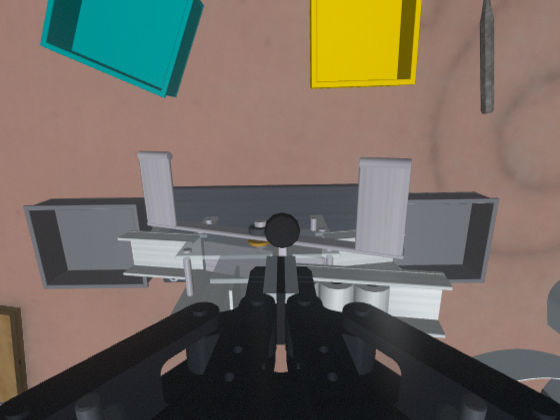

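```bash
python3 - <<'E'
from h import *
d=dict(np.load("pics/w8.npz"))
print(dep(d,282,229),ray(d,282,229,153))
for p in((383,205),(157,190)):print(dep(d,*p).round(1))
E
```

```text
[500.02294605  51.90833473 152.31244043] [499.7872127   51.86986963 153.        ]
[478.  120.3 134.5]
[511.1 -63.1  60. ]
```

>>> {"fn": "send_rows", "kwargs": {"dp": [[0,0,-25],[0,0,-50],[0,0,-60],[0,0,-64],[0,0,-68]], "rot": [[0,0,0],[0,0,0],[0,0,0],[0,0,0],[0,0,0]]}}

```text
time: 8.05
tool_pos: [502.1, 50.0, 126.8]
tcp_rot: [179.9, 0.0, 98.4]
ft_force: [-1.3, -0.4, 2.4]
finger_gap: 0.1
```

>>> {"fn": "send_rows", "kwargs": {"dp": [[0,0,-4],[0,0,-6]], "rot": [[0,0,0],[0,0,0]]}}

```text
time: 8.3
tool_pos: [502.1, 50.2, 120.3]
tcp_rot: [179.9, 0.0, 98.4]
ft_force: [0.6, -1.4, 3.6]
finger_gap: -0.1
```

```bash
python3 look.py 9
```

```text
{'time': np.float64(8.3), 'tool_pos': array([502.1,  50.2, 120.3]), 'ft_force': array([ 0.6, -1.4,  3.6])}
```

View pics/s9.png

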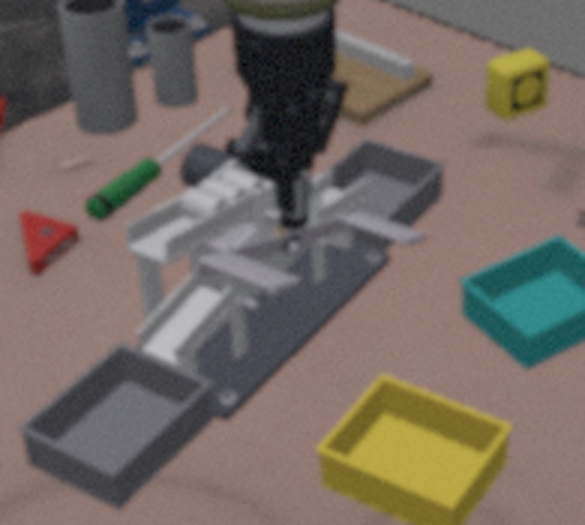

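>>> {"fn": "send_rows", "kwargs": {"dp": [[0,0,-3],[0,0,-4]], "rot": [[0,0,0],[0,0,0]]}}

```text
time: 8.6
tool_pos: [502.1, 50.4, 117.7]
tcp_rot: [179.9, 0.0, 98.4]
ft_force: [-7.0, -2.4, 20.8]
finger_gap: 0.1
```

>>> {"fn": "send_rows", "kwargs": {"dp": [[0,0,-1.5],[0,0,-2],[0,0,-2],[0,0,-2]], "rot": [[0,0,0],[0,0,0],[0,0,0],[0,0,0]]}}

```text
time: 9.1
tool_pos: [502.3, 50.3, 117.6]
tcp_rot: [179.9, 0.0, 98.4]
ft_force: [-13.7, -2.0, 31.4]
finger_gap: -0.1
```

```bash
python3 look.py 10
```

```text
{'time': np.float64(9.1), 'tool_pos': array([502.3,  50.3, 117.6]), 'ft_force': array([-13.7,  -2. ,  31.4])}
```

View pics/s10.png

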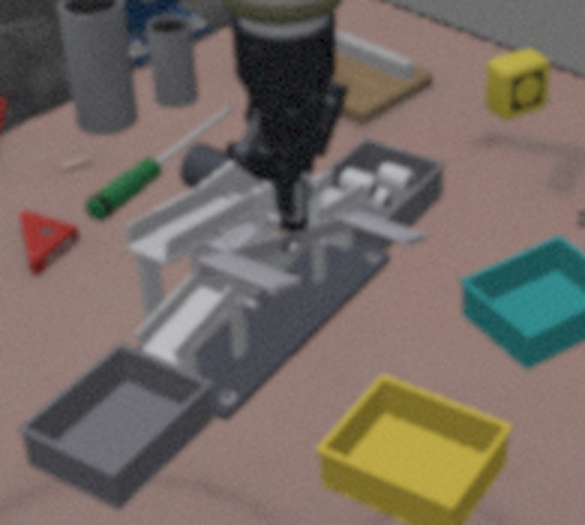

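>>> {"fn": "send_rows", "kwargs": {"dp": [[0,0,2],[0,0,2],[0,0,2],[0,0,2],[0,0,2]], "rot": [[0,0,0],[0,0,0],[0,0,0],[0,0,0],[0,0,0]]}}

```text
time: 9.78
tool_pos: [502.1, 50.3, 117.8]
tcp_rot: [179.9, 0.0, 98.4]
ft_force: [-6.1, -2.1, 16.7]
finger_gap: -0.1
```

>>> {"fn": "send_rows", "kwargs": {"dp": [[0,0,0],[0,0,0],[0,0,0],[0,0,0],[0,0,0]], "rot": [[0,0,0],[0,0,0],[0,0,0],[0,0,0],[0,0,0]]}}

```text
time: 10.4
tool_pos: [502.1, 50.3, 117.8]
tcp_rot: [179.9, 0.0, 98.4]
ft_force: [-6.2, -3.0, 16.7]
finger_gap: 0.0
```

```bash
python3 look.py 11; python3 - <<'E'
import cv2;from bench import vision
d=vision.snapshot("top");a=cv2.cvtColor(d["pixels"],cv2.COLOR_RGB2BGR)[150:240,155:345];cv2.imwrite("pics/t11.png",cv2.resize(a,None,fx=4,fy=4,interpolation=2))
E
```

```text
{'time': np.float64(10.4), 'tool_pos': array([502.1,  50.3, 117.8]), 'ft_force': array([-6.2, -3. , 16.7])}
```

View pics/s11.png

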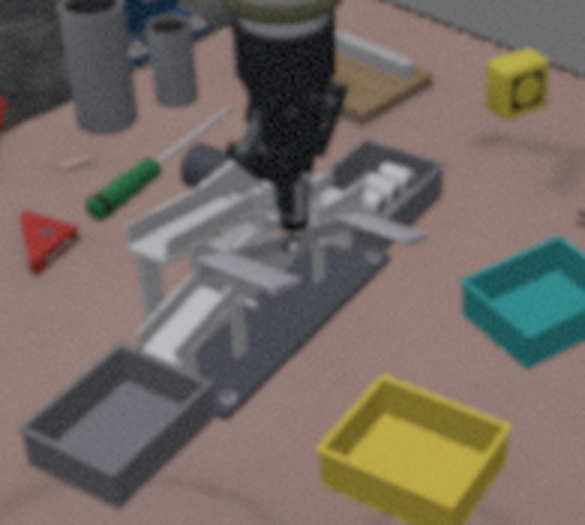

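View pics/t11.png

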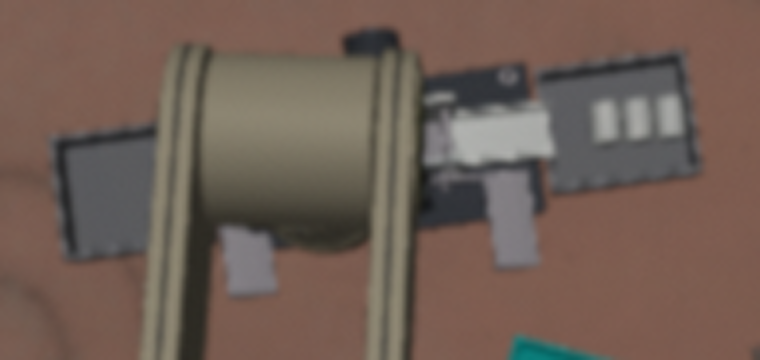

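All three spacers lie in the right bin: top crop (605,120), (637,118), (668,116). I'll let go and back off.

>>> {"fn": "send_rows", "kwargs": {"dp": [[0,0,10],[0,0,30],[0,0,70],[-30,0,110],[-70,0,130]], "rot": [[0,0,0],[0,0,0],[0,0,0],[0,0,0],[0,0,0]]}}

```text
time: 11.12
tool_pos: [431.4, 50.7, 248.0]
tcp_rot: [179.9, -0.0, 98.4]
ft_force: [0.0, -0.1, 0.4]
finger_gap: 0.4
```

>>> {"fn": "send_rows", "kwargs": {"dp": [[-40,0,0],[-80,0,0],[-80,0,0],[-80,0,0],[-80,0,0]], "rot": [[0,0,0],[0,0,0],[0,0,0],[0,0,0],[0,0,0]]}}

```text
time: 11.75
tool_pos: [351.8, 50.5, 245.6]
tcp_rot: [-180.0, -0.0, 98.4]
ft_force: [-0.2, 1.1, -0.0]
finger_gap: 0.1
```

```bash
python3 look.py 12; python3 - <<'E'
import cv2;from bench import vision
from h import *
d=vision.snapshot("top");a=cv2.cvtColor(d["pixels"],cv2.COLOR_RGB2BGR)[150:240,155:345];cv2.imwrite("pics/t12.png",cv2.resize(a,None,fx=4,fy=4,interpolation=2))
E
```

```text
{'time': np.float64(11.8), 'tool_pos': array([351.8,  50.5, 245.6]), 'ft_force': array([-0.2,  1.1, -0. ])}
```

View pics/s12.png

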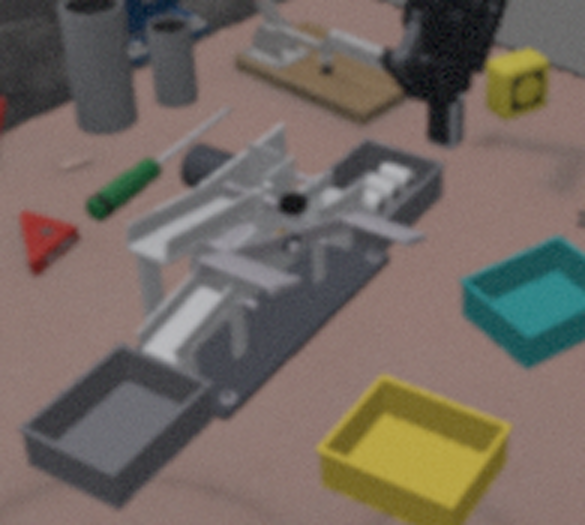

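View pics/t12.png

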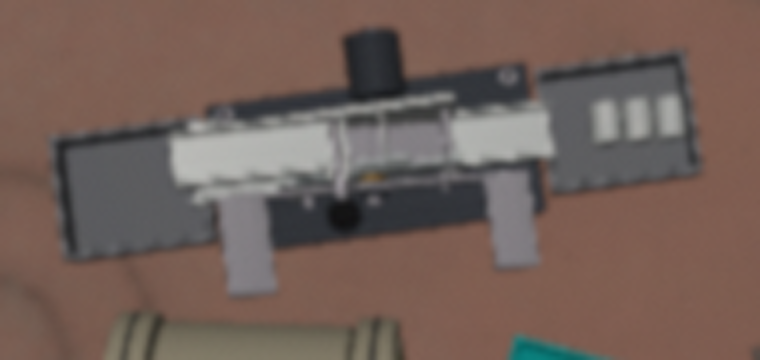

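The button is back up, the infeed is empty, the gate rests right end down, and all three spacers are in the right bin. The bins haven't moved and the arm is clear.

```bash
python3 -c "
from bench import job
print(job.hand_in())"
```

```text
the job is handed in; nothing more can be done
None
```

The job is done and handed in at about 11.8 s, against the 38 s limit. I pressed the raised right tab until the gate tipped to right end down. Then I held the stop button fully down until all three spacers had run out, let go and backed clear.

**Last checks:** In the final pictures all three spacers lie in the right grey bin and the infeed is empty. The gate is still right end down, the button is back up, and the bins are where they were. The wrist force was near zero with the arm clear. The highest force reading was about 34 N, when the button reached its stop, and I eased it to about 18 N while holding.

**Disagreements:**
- **Fingertip position:** The closed fingertips touched about 20 mm higher than the stated 14 mm ahead of the TCP would put them. I went by the images and felt for contact instead.
- **Scene camera:** It disagreed with the top and wrist cameras by several mm, up to about 10 mm on the button, so I aimed with the wrist view.

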